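# Press the shell inlay of three lacquer trays

## Robot

A 6-joint arm with a two-finger parallel gripper is mounted at the origin on a cart in front of the work surface, level with it; the furniture and walls round the work are solid. World frame = base frame: x ahead of the robot, y to its left, z up, the work surface at z = 0. Lengths are in m, angles in rad, forces in N, time in s.
With the tool pointing down it reaches from about 0.3 to 0.875 m from the base axis. Payload 6.4 kg.
Tool frame: the origin (TCP) lies at the very end of the fingers, on their centre line; the grasp point (between the pads) lies 19 mm behind it; z points along the fingers, y is the line along which they close (so a half turn about z gives the same grasp; the last joint's range is limited). The gripper opens to 85 mm and grips with 20 to 120 N. Pads are 22 mm wide; open, the fingers measure 114 mm over their backs; the gripper's body (76 mm by 85 mm) begins 54 mm behind the grasp point. The pads swing forward as they close: fully open they stand 13 mm farther back than shut.
Start: joints at [-1.409, 0.181, 1.607, -0, 1.354, -0.206], TCP at [0.207, -0.537, 0.231] pointing down, gripper open.
Joint ranges: [-2.99, 2.99], [-0.89, 2.07], [0.3, 2.58], [-1.14, 4.28], [0, 2.63], [-3.12, 3.12]. Speed limits (rad/s): [2.57, 2.57, 3.01, 3.14, 3.14, 3.14].

## Interface

Orientations are given as a unit quaternion [w, x, y, z].
In Python, from bench import ctrl gives the robot as it stands.
- The arm moves only by the tool jog_arm, never from a script. Its argument "series" is a list that holds one entry, the list of rows, each a list of 7 numbers: the shift along the tool's x, y, z in mm, then the turn, a rotation vector about the tool's x, y, z in rad, then the finger opening in mm, from 0 to 85.4. In form: [[[tx, ty, tz, rx, ry, rz, gripper], ...]]. A call has exactly 10 rows; each row shifts and turns the commanded pose from where the row before left it, along the tool's axes as they then stand; what a row does not reach is not made up. A row lasts 1/10 s, in which the tool goes at most 50 mm and 8.59 degrees, less where a joint would pass 70% of its speed; a pose out of reach is approached as far as the arm can. A call with a gripper value outside its range is refused whole. The fingers move at their own pace and stop on an object; the grip force is fixed at half the most. Time passes only in rows, so rows that do not move let the fingers close, or fill a call up. It gives the time, the measured TCP pose, the force, the opening and the grip force at its end, in the units of the state.
- ctrl.get_obs(): the state, without advancing time (a new reading comes with each control period).
- ctrl.camera(name): name is "scene" or "top"; returns a dict with "frame" (420x560x3 uint8, blue, green, red), "z_map" (420x560 float32, m along the optical axis (not along the pixel's ray), 0 where there is no reading), "fx", "fy", "cx", "cy" (pixels), "k1" (the pictures are not rectified: a ray, as slopes to the right and down, at radius r is drawn at 1 + k1 r^2 times it, then the intrinsics apply), "xyz" and "rotation" of the camera in the world. Camera axes: x right, y down, z forward; pixel columns grow to the right and rows downward; lengths in m; the calibration is good to about 2 mm. A picture is of the moment at which its call begins.
- ctrl.hand_in(): hands the job in; it is judged then, once.
The state is a dict: "time_s": time; "q": joint angles; "dq": joint speeds; "joint_efforts": joint torques, N m; "eef_pos": TCP position; "eef_rot": TCP orientation; "wrist_force": force on the tool from outside, world axes, zero at the start; "torque": the same for the moment, N m; "opening": opening from 0.0 (shut) to 1.0 (fully open); "grasp_force": force on a finger pad.
Only numpy, scipy, OpenCV 4.12 (cv2) and the standard library are available. Lean on these libraries where they do the work, as an engineer would, in place of code of your own. Each camera call takes 0.05 s, during which the arm holds its last target. There are 200 camera calls.

## Task

The shell inlay in the three lacquer trays must be pressed while its glue sets: lay in the round tray and in the square tray the pressing block of that shape which fills the floor, flat inside the rim (the oblong tray has its block already), and then stand one metal weight upright in the middle of each of the three blocks. Set everything down gently, do not drop it, and never let a weight touch a tray: it may bear only on a block. Leave the small round block where it is.

Things in the scene. Friction and masses are not known exactly. Their poses are not given: they have to be found in the camera images.
- tray_round: Round dark lacquer tray with a flower of white shell pieces on its floor, 82 mm across outside, recess 72 mm across. Fixed to the bench. Origin at the centre of its underside, z up; the floor that carries the inlay is 5 mm above it, the rim 12 mm. Beyond x = 0.6 m stand a 0.23 m high chest and a tool box: cross in front of them. 
- tray_square: Square dark lacquer tray with a flower of white shell pieces, 76 x 76 mm outside, recess 66 x 66 mm, sides along its x and y axes. Fixed to the bench. Origin at the centre of its underside, z up; the floor that carries the inlay is 5 mm above it, the rim 12 mm. Beyond x = 0.6 m stand a 0.23 m high chest and a tool box: cross in front of them. 
- tray_oblong: Oblong dark lacquer tray, 118 (along its x) x 76 mm outside, recess 108 x 66 mm. Its pressing block lies in it from the start. Fixed to the bench. Origin at the centre of its underside, z up; the floor that carries the inlay is 5 mm above it, the rim 12 mm. Beyond x = 0.6 m stand a 0.23 m high chest and a tool box: cross in front of them. 
- caul_round: Large round pressing block, 60 mm across, standing loose on the bench; it belongs in the round tray (6 mm play all round). Brown plywood on a cork sole, 26 mm thick; origin at the centre of its cork underside, z up, top face at z = 26 mm. 
- caul_square: Square pressing block, 54 x 54 mm, sides along its x and y axes, loose on the bench; it belongs in the square tray (6 mm play all round when their sides are parallel). Brown plywood on a cork sole, 26 mm thick; origin at the centre of its cork underside, z up, top face at z = 26 mm. 
- caul_oblong: Oblong pressing block, 96 (along its x) x 54 mm, lying already in the oblong tray, where it stays. Brown plywood on a cork sole, 26 mm thick; origin at the centre of its cork underside, z up, top face at z = 26 mm. 
- caul_small: Small round pressing block, only 40 mm across, of another job; it is not needed here and stays where it is. Brown plywood on a cork sole, 26 mm thick; origin at the centre of its cork underside, z up, top face at z = 26 mm. 
- weight_1: Turned pale-brass-coloured metal weight, 0.5 to 0.8 kg, standing in the front half of the bench: round body 50 mm across and 38 mm high, above it a round knob 26 mm across from z = 38 to 55 mm, by which it is gripped. Origin at the centre of its flat foot, z up. The three weights are alike and any one may go on any block.
- weight_2: Turned pale-brass-coloured metal weight, 0.5 to 0.8 kg, standing in the front half of the bench: round body 50 mm across and 38 mm high, above it a round knob 26 mm across from z = 38 to 55 mm, by which it is gripped. Origin at the centre of its flat foot, z up. The three weights are alike and any one may go on any block.
- weight_3: Turned pale-brass-coloured metal weight, 0.5 to 0.8 kg, standing in the front half of the bench: round body 50 mm across and 38 mm high, above it a round knob 26 mm across from z = 38 to 55 mm, by which it is gripped. Origin at the centre of its flat foot, z up. The three weights are alike and any one may go on any block.

How it is judged:
By the outcome, as a careful person would: the job done as asked, in the order asked, and still so for the second after the job is handed in, with the robot touching nothing.
It also fails if it takes over 128 s, if anything falls off the work surface, if the arm or the gripper's body presses on something with over 40 N, if the wrist force passes 120 N, or if a joint passes its speed limit or range.

## Working session

There is one attempt and no reset: what is moved stays moved. The work goes in short steps, Python scripts to look and compute and a tool call to move; the robot and the scene stay as the last step left them, time stands still between calls to the robot, and variables do not carry over. Pictures are saved under pics/ and viewed, at most 14 in all, crops included, and the job is handed in when it is done.

Besides the shell and the picture viewer there is one more tool, called in YAML: its name, and indented under it one key for each argument. jog_arm: Moves the arm, as the interface text tells. Its arguments: {"type":"object","properties":{"series":{"type":"array"}},"required":["series"]}

```bash
mkdir -p pics; cat > h.py <<'E'
import numpy as np,cv2
from scipy.spatial.transform import Rotation as R
from bench import ctrl
def cloud(c):
    h,w=c['z_map'].shape
    u,v=np.meshgrid(np.arange(w),np.arange(h))
    xd=(u-c['cx'])/c['fx'];yd=(v-c['cy'])/c['fy'];x,y=xd.copy(),yd.copy()
    for _ in range(20):
        f=1+c['k1']*(x*x+y*y);x=xd/f;y=yd/f
    z=c['z_map'];P=np.stack([x*z,y*z,z],-1)
    r=np.array(c['rotation'],float)
    M=r if r.shape==(3,3) else R.from_quat(np.roll(r,-1)).as_matrix()
    return P@M.T+np.array(c['xyz'])
E
python3 - <<'E'
from h import *
for n in('scene','top'):
    c=ctrl.camera(n);cv2.imwrite(f'pics/{n}0.png',c['frame']);np.savez(f'{n}0.npz',**{k:v for k,v in c.items()})
    print(n,c['xyz'],c['rotation'],c['fx'],c['cx'],c['cy'],c['k1'])
print(ctrl.get_obs())
E
```

```text
scene [-0.3174466   0.95101226  0.67183265] [ 0.17938386 -0.2977591   0.80174044 -0.48618229] 542.0279155625557 275.97524119709107 208.76331754478807 -0.20602160664897542
top [ 0.22261435 -0.00925591  1.69238442] [ 0.06015086 -0.69774813  0.71210152 -0.04940488] 535.1042361486665 276.43211109950494 207.7297266629895 -0.20271268832699393
{'time_s': 0.1, 'q': array([-1.40929641e+00,  1.81486988e-01,  1.60785717e+00,  4.65909112e-05,
        1.35378058e+00, -2.06311666e-01]), 'dq': array([-8.01770847e-05, -4.70264055e-04, -3.30896545e-03, -2.56509257e-04,
       -1.27391400e-03, -1.00948324e-03]), 'joint_efforts': array([ 7.54845605e-04, -4.45876229e+01, -3.52237666e+01, -3.69219861e-04,
        4.21605320e-03, -1.73109964e-06]), 'eef_pos': array([ 0.20670299, -0.53606559,  0.23048742]), 'eef_rot': array([-7.65342568e-04,  9.83137570e-01,  1.82865883e-01,  3.99019480e-05]), 'wrist_force': array([ 0.44999474,  0.48734363, -0.5784248 ]), 'torque': array([0.03202034, 0.02090282, 0.01979616]), 'grasp_force': 0.0, 'opening': 1.0009477201564208}
```

View pics/top0.png

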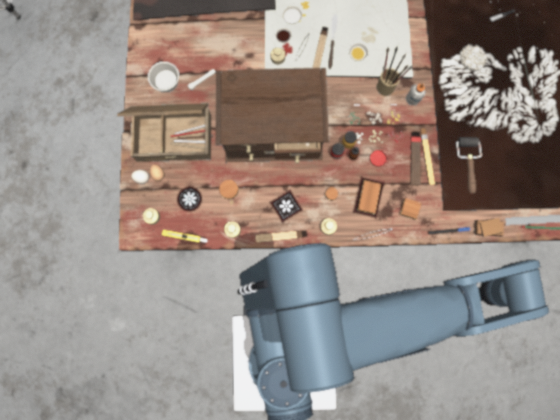

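View pics/scene0.png

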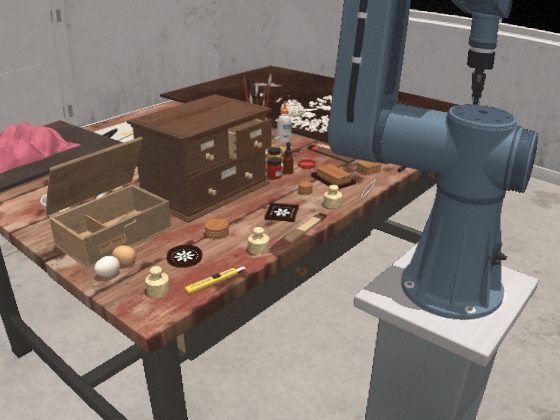

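The top view shows weights at (150,215), (232,229) and (329,227). The trays are at (189,198) round, (286,206) square and (369,196) oblong. The blocks are at (229,189) round, (331,193) small and (411,209) square. The scene view shows the same layout with the chest and tool box behind.

```bash
cat >> h.py <<'E'
def stats(P,xy,rad,z0,z1):
    m=(np.hypot(P[...,0]-xy[0],P[...,1]-xy[1])<rad)&(P[...,2]>z0)&(P[...,2]<z1)
    q=P[m]
    if len(q)<5: return len(q),None,None
    (cx,cy),(w,h),a=cv2.minAreaRect((q[:,:2]*1000).astype(np.float32))
    return len(q),q.mean(0)*1000,((round(cx,1),round(cy,1)),(round(w,1),round(h,1)),round(a,1))
E
python3 - <<'E'
from h import *
np.set_printoptions(precision=1,suppress=True)
pix=dict(w1=(150,215),w2=(232,229),w3=(329,227),tr=(189,198),ts=(286,206),to=(369,196),cr=(229,189),cs=(411,209),csm=(331,193))
T=dict(np.load('top0.npz'));S=dict(np.load('scene0.npz'))
PT,PS=cloud(T),cloud(S)
for n,(u,v) in pix.items():
    p=PT[v,u];print(n,p*1000)
    for nm,P in(('T',PT),('S',PS)):
        b={'w':[(.048,.062),(.032,.043)],'t':[(.008,.018),(.022,.04)],'c':[(.018,.035)]}[n[0]]
        for z0,z1 in b: print('  ',nm,z0,*stats(P,p[:2],.08 if n=='to' else .05,z0,z1))
t=T['frame'][165:255,115:450];cv2.imwrite('pics/tc.png',cv2.resize(t,None,fx=2.38,fy=2.38*1.0,interpolation=cv2.INTER_CUBIC))
s=S['frame'][145:305,140:400];cv2.imwrite('pics/sc.png',cv2.resize(s,None,fx=3,fy=3,interpolation=cv2.INTER_CUBIC))
E
```

```text
w1 [464.6 411.   53.4]
   T 0.048 47 [466.7 415.1  54.3] ((467.3, 415.1), (23.8, 20.3), 46.7)
   T 0.032 91 [465.8 413.4  35.8] ((467.1, 415.4), (44.0, 44.9), 44.7)
   S 0.048 91 [463.2 420.8  53.3] ((465.7, 418.5), (25.9, 24.3), 65.4)
   S 0.032 157 [460.5 420.6  34.8] ((463.3, 419.3), (43.6, 40.9), 51.5)
w2 [414.8 151.2  60.2]
   T 0.048 51 [419.1 155.5  55.3] ((419.4, 155.2), (24.5, 23.7), 63.2)
   T 0.032 94 [417.2 153.8  35.8] ((418.8, 154.6), (46.9, 44.3), 44.3)
   S 0.048 70 [417.4 159.   52.8] ((418.7, 157.6), (25.0, 26.2), 30.0)
   S 0.032 102 [413.9 160.8  35.1] ((418.4, 157.0), (41.5, 43.5), 71.5)
w3 [ 415.3 -147.6   55. ]
   T 0.048 52 [ 423.3 -149.    54.7] ((424.7, -149.1), (25.4, 22.5), 2.2)
   T 0.032 94 [ 419.5 -146.9   35.5] ((422.2, -147.8), (47.2, 46.9), 89.1)
   S 0.048 48 [ 419.7 -142.1   53. ] ((419.6, -144.4), (24.2, 24.4), 64.5)
   S 0.032 74 [ 419.  -141.9   34.9] ((420.2, -143.8), (43.1, 38.3), 42.0)
tr [525.6 296.6  -0.8]
   T 0.008 190 [522.2 295.4  11.6] ((523.0, 294.7), (78.6, 79.6), 61.8)
   T 0.022 2 None None
   S 0.008 169 [521.  295.7  10.2] ((522.
[... 422 characters left out ...]
.3), (63.6, 99.3), 70.5)
   S 0.008 184 [ 501.5 -260.1   12.1] ((511.2, -260.6), (140.4, 71.6), 12.7)
   S 0.022 315 [ 509.7 -274.5   29.2] ((514.4, -278.4), (59.0, 104.6), 75.5)
cr [546.6 163.1  27.9]
   T 0.018 268 [548.6 166.   26.5] ((548.5, 166.8), (57.5, 58.2), 1.2)
   S 0.018 285 [543.7 170.4  24.5] ((545.5, 168.1), (59.2, 61.3), 80.1)
cs [ 470.6 -415.    22.2]
   T 0.018 295 [ 473.4 -413.2   26.5] ((473.9, -413.0), (57.5, 56.7), 70.3)
   S 0.018 133 [ 468.9 -403.7   22.2] ((471.4, -411.0), (60.4, 56.1), 67.9)
csm [ 527.2 -160.2   24.4]
   T 0.018 121 [ 527.1 -161.6   26.6] ((527.2, -162.2), (38.5, 38.7), 17.2)
   S 0.018 98 [ 525.4 -155.6   24. ] ((528.5, -159.0), (37.9, 47.0), 49.1)
```

View pics/tc.png

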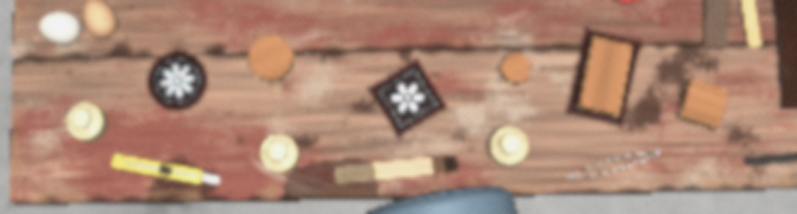

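View pics/sc.png

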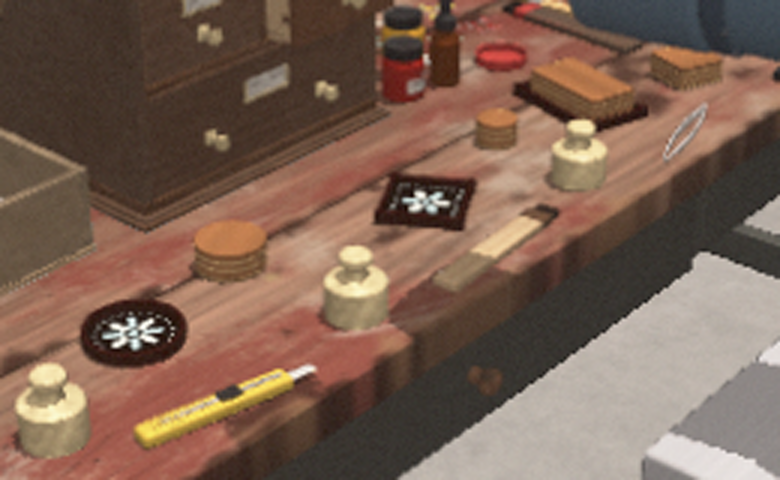

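The crops confirm it. The square tray is turned about 30–35° with corners at crop (413,62), (445,103), (402,135) and (370,92). The square block at (705,103) is turned about 17–20°. Next I fit the squares and check the circles more exactly.

```bash
cat > fit.py <<'E'
from h import *
from scipy.optimize import minimize
def plane(c,z):
    d=dict(c);d['z_map']=np.ones_like(c['z_map']);D=cloud(d)-c['xyz']
    return c['xyz'][:2]+D[...,:2]*((z-c['xyz'][2])/D[...,2])[...,None]
def fit(XY,lab,c0,a,b,th0s,rad,rnd=False):
    m=np.hypot(*(XY-c0).transpose(2,0,1))<rad
    q=XY[m]*1000;l=lab[m].astype(float);best=None
    def f(p):
        d=q-p[:2]
        if rnd: s=np.hypot(*d.T)-a/2
        else:
            t=np.radians(p[2]);e=np.abs(d@np.array([[np.cos(t),-np.sin(t)],[np.sin(t),np.cos(t)]]))
            s=np.max(e-[a/2,b/2],1)
        return np.mean((l-1/(1+np.exp(s/1.2)))**2)
    for th in th0s:
        r=minimize(f,[c0[0]*1000,c0[1]*1000,th],method='Nelder-Mead',options=dict(initial_simplex=np.array([c0[0]*1000,c0[1]*1000,th])+np.array([[0,0,0],[5,0,0],[0,5,0],[0,0,8]])))
        if best is None or r.fun<best.fun: best=r
    return best.x.round(1),round(best.fun,4)
E
python3 - <<'E'
from fit import *
for n in('top','scene'):
    C=dict(np.load(n+'0.npz'));P=cloud(C);g=C['frame'].astype(int).max(2)
    p12=plane(C,.012);p26=plane(C,.026);p31=plane(C,.031);p55=plane(C,.055)
    print(n)
    dark=(g<75)
    mm=cv2.morphologyEx(dark.astype(np.uint8),cv2.MORPH_CLOSE,np.ones((11,11)))>0
    print('ts',fit(p12,mm,(.491,-.016),76,76,(20,40,60),.06))
    print('tr',fit(p12,mm,(.5228,.2953),82,82,(0,),.055,True))
    hi=P[...,2]>.019
    print('cs',fit(p26,hi,(.4735,-.412),54,54,(-30,-10,10,30),.05))
    print('cr',fit(p26,hi,(.5475,.1673),60,60,(0,),.05,True))
    print('co',fit(p31,P[...,2]>.022,(.514,-.2785),96,54,(-30,0,-10),.065))
    for w in((.467,.416),(.4195,.156),(.422,-.147)):
        print('w',fit(p55,P[...,2]>.047,w,26,26,(0,),.022,True))
E
```

```text
top
ts (array([503.8, -13.6,  34.8]), np.float64(0.3301))
tr (array([523. , 295.8,   3.1]), np.float64(0.3322))
cs (array([ 473.7, -413.3,  -18.4]), np.float64(0.0331))
cr (array([548.7, 166.3,   4.4]), np.float64(0.0262))
co (array([ 513.4, -280.2,  -12.7]), np.float64(0.0193))
w (array([466.6, 415.1,   1.7]), np.float64(0.0246))
w (array([419.3, 155. ,   4.8]), np.float64(0.0278))
w (array([ 423. , -148.9,    3.9]), np.float64(0.0325))
scene
ts (array([484.6,  -6. ,  29.8]), np.float64(0.0778))
tr (array([514.1, 302.2,   2.4]), np.float64(0.0714))
cs (array([ 469.9, -409.5,   21.1]), np.float64(0.3648))
cr (array([542.5, 171.2,   1.7]), np.float64(0.0549))
co (array([ 508.2, -271.2,  -12.7]), np.float64(0.0997))
w (array([4.614e+02, 4.218e+02, 1.000e-01]), np.float64(0.0688))
w (array([414.8, 161.8,   1.4]), np.float64(0.0809))
w (array([ 418.6, -140.4,   -3.4]), np.float64(0.0776))
```

```bash
python3 - <<'E'
from fit import *
for n in('top','scene'):
    C=dict(np.load(n+'0.npz'));P=cloud(C);F=C['frame'].astype(int);g=F.max(2)
    p12=plane(C,.012)
    if n=='top':
        for r in (198,206): print(g[r,[150,172,176,180,182,184,189]] if r==198 else g[r,262:312:2])
    for thr in (80,95,110):
        dark=(g<thr)|((F.max(2)-F.min(2)<25)&(g>120))
        mm=cv2.morphologyEx(dark.astype(np.uint8),cv2.MORPH_CLOSE,np.ones((3,3)))
        mm=cv2.morphologyEx(mm,cv2.MORPH_OPEN,np.ones((5,5)))>0
        print(n,thr,'ts',fit(p12,mm,(.491,-.016),76,76,(20,40,60),.06),'tr',fit(p12,mm,(.5228,.2953),82,82,(0,),.055,True))
E
```

```text
[171 185 157  68  99 170 214]
[181 177 162 161 158 106  78  82  93 213 229 189 203 186 229 187  79  90
  81 122 170 175 175 171 170]
top 80 ts (array([495.7,  -5.5,  36.8]), np.float64(0.2242)) tr (array([522.3, 295.8,  -1.1]), np.float64(0.1255))
top 95 ts (array([492. , -15.8,  29.9]), np.float64(0.0646)) tr (array([522.5, 294.3,   3.2]), np.float64(0.0593))
top 110 ts (array([491.8, -15.7,  30.9]), np.float64(0.0357)) tr (array([522.1, 294.5,   5.4]), np.float64(0.0343))
scene 80 ts (array([484.5,  -5.8,  30. ]), np.float64(0.0714)) tr (array([513.9, 302.3,   3.9]), np.float64(0.0723))
scene 95 ts (array([485.3,  -6. ,  30.6]), np.float64(0.0933)) tr (array([514.1, 302.2,   5.6]), np.float64(0.0891))
scene 110 ts (array([485.3,  -5.7,  31.8]), np.float64(0.112)) tr (array([514.2, 302.3,   3.2]), np.float64(0.0998))
```

```bash
cat >> h.py <<'E'
def plan(x,y,z,psi):
    o=ctrl.get_obs();p=o['eef_pos']*1000;r=R.from_quat(np.roll(o['eef_rot'],-1))
    a=np.radians(psi);T=R.from_matrix([[np.cos(a),np.sin(a),0],[np.sin(a),-np.cos(a),0],[0,0,-1]])
    print('pos',p.round(1),'tool shift',r.inv().apply(np.array([x,y,z])-p).round(1),'rot',(r.inv()*T).as_rotvec().round(3),'t',round(o['time_s'],1),'open',round(o['opening'],3),'F',o['wrist_force'].round(1),'q6',o['q'][5].round(2))
E
python3 - <<'E'
from h import *
for n in('top','scene'):
    P=cloud(dict(np.load(n+'0.npz')))
    for y in np.arange(.05,.5,.05):
        m=(abs(P[...,1]-y)<.025)&(P[...,2]>.065)&(P[...,0]>.5)
        if m.any(): print(n,round(y,2),P[m][:,0].min().round(3),end='; ')
    print()
plan(473,-412.3,80,-18.4)
E
```

```text
top 0.05 0.638; top 0.1 0.632; top 0.15 0.635; top 0.2 0.636; top 0.25 0.648; top 0.3 0.649; top 0.35 0.645; top 0.4 0.649; top 0.45 0.65; 
scene 0.05 0.633; scene 0.1 0.628; scene 0.15 0.634; scene 0.2 0.637; scene 0.25 0.647; scene 0.3 0.647; scene 0.35 0.644; scene 0.4 0.646; scene 0.45 0.647; 
pos [ 206.7 -536.1  230.5] tool shift [292.9 -19.5 150.6] rot [-0.002  0.     0.689] t 0.1 open 1.001 F [ 0.4  0.5 -0.6] q6 -0.21
```

jog_arm:
  series:
    - [[36.6,-2.4,12,0,0,0,85],[36.6,-2.4,12,0,0,0,85],[36.6,-2.4,12,0,0,0,85],[36.6,-2.4,12,0,0,0,85],[36.6,-2.4,12,0,0,0,85],[36.6,-2.4,12,0,0,0,85],[36.6,-2.4,12,0,0,0,85],[36.6,-2.4,12,0,0,0,85],[0,0,0,0,0,0.138,85],[0,0,0,0,0,0.138,85]]

```text
time_s: 1.1
eef_pos: [0.4738, -0.4117, 0.1338]
eef_rot: [-0.001, 0.999, 0.044, -0.001]
wrist_force: [-0.5, -0.5, 0.4]
opening: 0.994
grasp_force: 0.0
```

jog_arm:
  series:
    - [[0,0,10,0,0,0.138,85],[0,0,10,0,0,0.138,85],[0,0,10,0,0,0.138,85],[0,0,10,0,0,0,85],[0,0,10,0,0,0,85],[0,0,0,0,0,0,85],[0,0,0,0,0,0,85],[0,0,0,0,0,0,85],[0,0,0,0,0,0,85],[0,0,0,0,0,0,85]]

```text
time_s: 2.1
eef_pos: [0.4733, -0.4136, 0.0858]
eef_rot: [0.0, 0.987, -0.16, 0.0]
wrist_force: [1.2, 0.4, -0.0]
opening: 0.993
grasp_force: 0.0
```

```bash
python3 -c "
from h import *
plan(473,-412.3,8,-18.4)"
```

```text
pos [ 473.3 -413.6   85.8] tool shift [-0.8 -1.2 77.8] rot [ 0.001 -0.001 -0.001] t 2.1 open 0.993 F [ 1.2  0.4 -0. ] q6 0.99
```

jog_arm:
  series:
    - [[-0.2,-0.3,15,0,0,0,85],[-0.2,-0.3,15,0,0,0,85],[-0.2,-0.3,15,0,0,0,85],[-0.2,-0.3,15,0,0,0,85],[0,0,10,0,0,0,85],[0,0,7.5,0,0,0,85],[0,0,0,0,0,0,70],[0,0,0,0,0,0,60],[0,0,0,0,0,0,55],[0,0,0,0,0,0,50]]

```text
time_s: 3.1
eef_pos: [0.4734, -0.4129, 0.0092]
eef_rot: [0.001, 0.987, -0.16, 0.001]
wrist_force: [0.3, -0.9, 0.3]
opening: 0.614
grasp_force: 63.5
```

jog_arm:
  series:
    - [[0,0,0,0,0,0,45],[0,0,0,0,0,0,40],[0,0,0,0,0,0,40],[0,0,0,0,0,0,40],[0,0,0,0,0,0,40],[0,0,0,0,0,0,40],[0,0,0,0,0,0,40],[0,0,0,0,0,0,40],[0,0,0,0,0,0,40],[0,0,0,0,0,0,40]]

```text
time_s: 4.1
eef_pos: [0.4734, -0.4128, 0.0091]
eef_rot: [0.001, 0.987, -0.16, 0.001]
wrist_force: [-0.0, 0.1, 6.5]
opening: 0.613
grasp_force: 64.3
```

```bash
python3 -c "
from h import *
plan(473,-412.3,100,-18.4)
c=ctrl.camera('scene');cv2.imwrite('pics/g1.png',cv2.resize(c['frame'][100:240,330:530],None,fx=3,fy=3))"
```

```text
pos [ 473.4 -412.8    9.1] tool shift [ -0.4  -0.2 -90.9] rot [ 0.001 -0.002 -0.001] t 4.1 open 0.613 F [-0.   0.1  6.5] q6 0.99
```

View pics/g1.png

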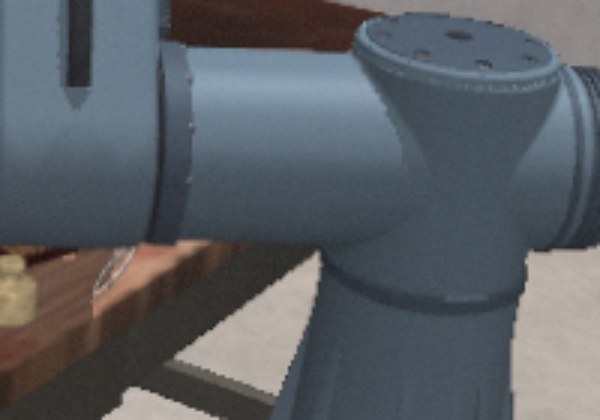

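jog_arm:
  series:
    - [[0,0,-3,0,0,0,40],[0,0,-5,0,0,0,40],[0,0,-10,0,0,0,40],[0,0,-12,0,0,0,40],[0,0,-12,0,0,0,40],[0,0,-12,0,0,0,40],[0,0,-12,0,0,0,40],[0,0,-12,0,0,0,40],[0,0,-8,0,0,0,40],[0,0,-4,0,0,0,40]]

```text
time_s: 5.15
eef_pos: [0.4731, -0.4124, 0.0991]
eef_rot: [0.001, 0.987, -0.16, 0.001]
wrist_force: [-0.1, -0.1, -0.2]
opening: 0.615
grasp_force: 63.6
```

jog_arm:
  series:
    - [[-4,-14,0,0,0,0,40],[-8,-28,0,0,0,0,40],[-11,-39,0,0,0,0,40],[-13,-46,0,0,0,0,40],[-13,-46,0,0,0,0,40],[-13,-46,0,0,0,0,40],[-13,-46,0,0,0,0,40],[-13,-46,0,0,0,0,40],[-13,-46,0,0,0,0,40],[-7.7,-26,0,0,0,0,40]]

```text
time_s: 6.15
eef_pos: [0.489, -0.01, 0.0969]
eef_rot: [-0.001, 0.987, -0.159, -0.001]
wrist_force: [-0.7, -0.2, -0.6]
opening: 0.611
grasp_force: 63.6
```

jog_arm:
  series:
    - [[0,0,0,0,0,-0.05,40],[0,0,0,0,0,-0.12,40],[0,0,0,0,0,-0.12,40],[0,0,0,0,0,-0.12,40],[0,0,0,0,0,-0.12,40],[0,0,0,0,0,-0.12,40],[0,0,0,0,0,-0.12,40],[0,0,0,0,0,-0.083,40],[0,0,0,0,0,0,40],[0,0,0,0,0,0,40]]

```text
time_s: 7.15
eef_pos: [0.4901, -0.0136, 0.0973]
eef_rot: [-0.0, 0.965, 0.261, -0.0]
wrist_force: [-0.3, -0.3, -0.7]
opening: 0.613
grasp_force: 63.6
```

```bash
python3 -c "
from h import *
plan(491.3,-14.7,13,30.5)
c=ctrl.camera('scene');cv2.imwrite('pics/g2.png',cv2.resize(c['frame'][100:260,180:400],None,fx=3,fy=3))"
```

```text
pos [490.1 -13.6  97.3] tool shift [ 0.6  1.6 84.3] rot [-0.001  0.001 -0.003] t 7.2 open 0.613 F [-0.3 -0.3 -0.7] q6 0.77
```

View pics/g2.png

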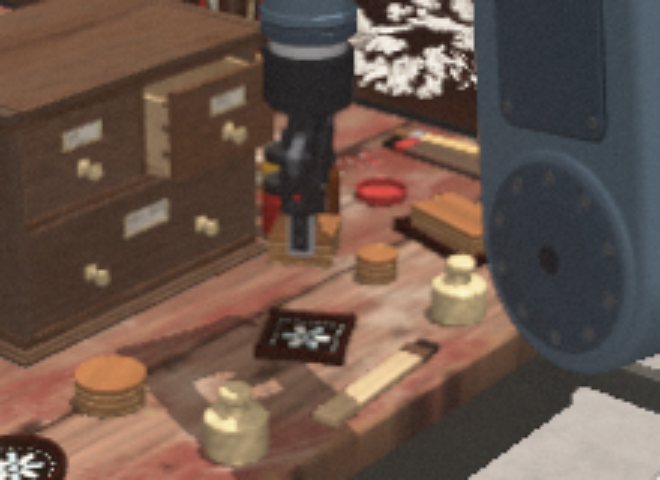

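The block is held at crop (303,240) with the finger pad tip near (303,255), slightly above the block's lower edge. I measure that clearance.

```bash
python3 -c "
from h import *
c=ctrl.camera('scene');P=cloud(c);F=c['frame'].astype(int)
m=(np.hypot(P[...,0]-.490,P[...,1]+.0136)<.06)&(P[...,2]>.06)&(P[...,2]<.15)
sat=(F[...,2]-F[...,0]>40)
for n,k in(('blk',m&sat),('fin',m&~sat)):
    q=P[k]*1000;print(n,len(q),np.percentile(q[:,2],[0,2,5,50,95,100]).round(1))
    v,u=np.nonzero(k);print(u.min(),u.max(),v.min(),v.max())
for v in range(165,192): print(v,[(int(P[v,u,2]*1000),int(sat[v,u])) for u in range(270,296,3)])
"
```

```text
blk 259 [ 86.2  87.8  89.5 106.9 115.3 132.4]
269 292 171 188
fin 178 [ 95.7  97.2 101.3 123.6 147.4 149.6]
274 289 155 185
165 [(42, 1), (164, 0), (154, 0), (44, 1), (166, 0), (128, 0), (26, 0), (26, 1), (2, 1)]
166 [(38, 1), (159, 1), (157, 0), (153, 1), (162, 0), (128, 0), (25, 0), (25, 1), (-3, 1)]
167 [(38, 1), (158, 1), (155, 0), (158, 0), (160, 0), (121, 0), (21, 0), (19, 1), (-1, 1)]
168 [(33, 1), (157, 1), (154, 0), (155, 0), (154, 0), (119, 0), (18, 0), (18, 1), (-2, 1)]
169 [(31, 1), (151, 1), (153, 0), (154, 0), (153, 0), (114, 0), (16, 0), (11, 1), (1, 1)]
170 [(28, 1), (149, 1), (149, 0), (152, 0), (150, 0), (115, 0), (12, 0), (9, 1), (1, 1)]
171 [(23, 1), (113, 1), (141, 0), (148, 0), (146, 0), (111, 0), (115, 1), (115, 1), (0, 1)]
172 [(22, 1), (114, 1), (138, 0), (138, 0), (135, 0), (111, 1), (114, 1), (112, 1), (-1, 1)]
173 [(17, 1), (112, 1), (135, 0), (133, 0), (130, 0), (113, 1), (114, 1), (112, 1), (-1, 1)]
174 [(15, 1), (113, 1), (131, 0), (130, 0), (129, 0), (115, 1), (114, 1), (113, 1), (-4, 1)]
175 [(113, 1), (113, 1), (130, 0), (128, 0), (125, 0), (112, 1),
[... 741 characters left out ...]
), (103, 1), (92, 1), (-2, 1)]
184 [(95, 1), (97, 1), (101, 0), (100, 0), (101, 0), (101, 1), (101, 1), (90, 1), (0, 1)]
185 [(93, 1), (94, 1), (96, 1), (97, 0), (95, 0), (96, 1), (98, 1), (-3, 1), (0, 1)]
186 [(90, 1), (93, 1), (91, 1), (93, 1), (93, 1), (95, 1), (96, 1), (-2, 1), (-2, 1)]
187 [(87, 1), (89, 1), (91, 1), (90, 1), (91, 1), (92, 1), (90, 1), (-1, 1), (0, 1)]
188 [(-2, 1), (1, 1), (-1, 1), (-3, 1), (88, 1), (89, 1), (89, 1), (0, 1), (0, 1)]
189 [(0, 1), (-1, 1), (0, 1), (-3, 1), (0, 1), (-1, 1), (0, 1), (0, 1), (0, 1)]
190 [(0, 1), (2, 1), (0, 1), (-3, 1), (-1, 1), (-2, 1), (1, 1), (1, 1), (2, 1)]
191 [(0, 1), (0, 1), (-1, 1), (-1, 1), (0, 1), (-3, 1), (0, 1), (-3, 1), (0, 1)]
```

jog_arm:
  series:
    - [[0.3,0.8,6,0,0,-0.003,40],[0.3,0.8,12,0,0,0,40],[0,0,14,0,0,0,40],[0,0,14,0,0,0,40],[0,0,12,0,0,0,40],[0,0,9,0,0,0,40],[0,0,6,0,0,0,40],[0,0,3,0,0,0,40],[0,0,2,0,0,0,40],[0,0,1,0,0,0,40]]

```text
time_s: 8.25
eef_pos: [0.4925, -0.0154, 0.019]
eef_rot: [0.0, 0.965, 0.264, 0.0]
wrist_force: [-0.7, 0.7, -1.0]
opening: 0.613
grasp_force: 63.6
```

```bash
python3 -c "
from h import *
plan(491.3,-14.7,14,30.5)
c=ctrl.camera('scene');cv2.imwrite('pics/g3.png',cv2.resize(c['frame'][170:230,240:320],None,fx=8,fy=8))"
```

```text
pos [492.5 -15.4  19. ] tool shift [-0.7 -1.2  5. ] rot [ 0.    -0.     0.001] t 8.2 open 0.613 F [-0.7  0.7 -1. ] q6 0.76
```

View pics/g3.png

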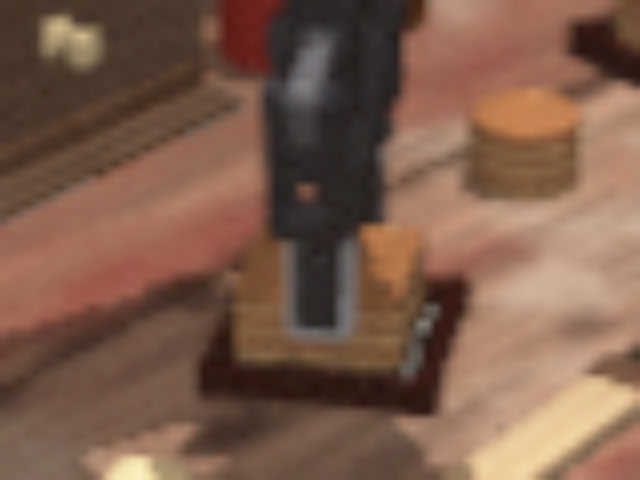

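The block hangs parallel over the recess, its front lower edge at (232,360)–(410,370) inside the tray's front edge at (200,390)–(432,412). I lower it the last millimetres.

jog_arm:
  series:
    - [[-0.3,-0.6,0,0,0,0,40],[-0.3,-0.6,0.5,0,0,0,40],[0,0,0.5,0,0,0,40],[0,0,0.5,0,0,0,40],[0,0,0.5,0,0,0,40],[0,0,0.5,0,0,0,40],[0,0,0.5,0,0,0,40],[0,0,0.5,0,0,0,40],[0,0,0.3,0,0,0,40],[0,0,0,0,0,0,40]]

```text
time_s: 9.3
eef_pos: [0.491, -0.0146, 0.0149]
eef_rot: [-0.0, 0.965, 0.264, -0.0]
wrist_force: [-0.3, 0.2, 0.1]
opening: 0.619
grasp_force: 63.6
```

jog_arm:
  series:
    - [[0,0,0.2,0,0,0,40],[0,0,0.2,0,0,0,40],[0,0,0.2,0,0,0,40],[0,0,0.2,0,0,0,40],[0,0,0.2,0,0,0,40],[0,0,0.1,0,0,0,40],[0,0,0,0,0,0,40],[0,0,0,0,0,0,40],[0,0,0,0,0,0,40],[0,0,0,0,0,0,40]]

```text
time_s: 10.3
eef_pos: [0.4911, -0.0146, 0.0141]
eef_rot: [0.0, 0.965, 0.264, -0.0]
wrist_force: [-3.1, -0.3, 5.5]
opening: 0.618
grasp_force: 64.3
```

jog_arm:
  series:
    - [[0,0,0,0,0,0,55],[0,0,0,0,0,0,58],[0,0,0,0,0,0,62],[0,0,0,0,0,0,68],[0,0,0,0,0,0,75],[0,0,0,0,0,0,80],[0,0,0,0,0,0,80],[0,0,-3,0,0,0,80],[0,0,-10,0,0,0,80],[0,0,-20,0,0,0,80]]

```text
time_s: 11.3
eef_pos: [0.4899, -0.0143, 0.0467]
eef_rot: [-0.001, 0.965, 0.264, -0.001]
wrist_force: [0.2, -0.4, -0.3]
opening: 0.933
grasp_force: 0.0
```

jog_arm:
  series:
    - [[0,0,-25,0,0,0,80],[0,0,-25,0,0,0,80],[0,0,-10,0,0,0,80],[0,0,0,0,0,0.12,80],[0,0,0,0,0,0.12,80],[0,0,0,0,0,0.12,80],[0,0,0,0,0,0.12,80],[0,0,0,0,0,0.052,80],[0,0,0,0,0,0,85],[0,0,0,0,0,0,85]]

```text
time_s: 12.3
eef_pos: [0.4909, -0.0146, 0.1068]
eef_rot: [-0.0, 1.0, 0.002, -0.0]
wrist_force: [-0.5, 0.8, 0.3]
opening: 0.996
grasp_force: 0.0
```

```bash
python3 -c "
from h import *
plan(548,167.3,80,0)
c=ctrl.camera('scene');cv2.imwrite('pics/g4.png',cv2.resize(c['frame'][170:230,240:320],None,fx=8,fy=8))"
```

```text
pos [490.9 -14.6 106.8] tool shift [  57.7 -181.7   26.8] rot [-0.     0.     0.003] t 12.3 open 0.996 F [-0.5  0.8  0.3] q6 1.3
```

View pics/g4.png

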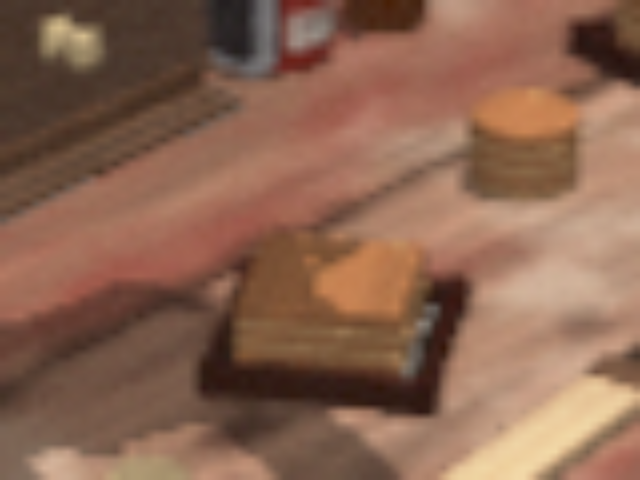

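The block lies in the square tray, its top face at about (250–425, 235–315), with the inlay still visible along the right side. I check its flatness and centre by depth.

```bash
python3 -c "
from fit import *
np.set_printoptions(precision=3,suppress=True)
for n in('scene','top'):
    c=ctrl.camera(n);P=cloud(c)
    m=(np.hypot(P[...,0]-.4913,P[...,1]+.0147)<.045)&(P[...,2]>.027)&(P[...,2]<.045)
    q=P[m];print(n,len(q))
    if len(q)>30:
        A=np.c_[q[:,:2]-[.4913,-.0147],np.ones(len(q))];print(np.linalg.lstsq(A,q[:,2],rcond=None)[0],stats(P,(.4913,-.0147),.045,.026,.045)[1:])
        print(fit(plane(c,.031),P[...,2]>.0275,(.4913,-.0147),54,54,(20,40),.045))
"
```

```text
scene 207
[-0.001 -0.     0.03 ] (array([490.198,  -9.005,  29.989]), ((492.1, -11.0), (54.2, 59.5), 28.5))
(array([490.5,  -9.2,  31.2]), np.float64(0.0441))
top 122
[-0.032  0.018  0.032] (array([478.451, -13.559,  32.17 ]), ((475.8, -10.7), (67.1, 40.1), 85.0))
(array([504.3, -13. ,  44.9]), np.float64(0.292))
```

jog_arm:
  series:
    - [[4,-12,0,0,0,0,85],[9.7,-30,3,0,0,0,85],[11,-35,6,0,0,0,85],[11,-35,6,0,0,0,85],[11,-35,6,0,0,0,85],[7,-23,6,0,0,0,85],[4,-11.7,0,0,0,0,85],[0,0,0,0,0,0,85],[0,0,0,0,0,0,85],[0,0,0,0,0,0,85]]

```text
time_s: 13.45
eef_pos: [0.5484, 0.1662, 0.0802]
eef_rot: [0.0, 1.0, 0.0, 0.0]
wrist_force: [-0.4, -0.3, -0.7]
opening: 0.999
grasp_force: 0.0
```

```bash
python3 -c "
from h import *
plan(548,167.3,9,0)"
```

```text
pos [548.4 166.2  80.2] tool shift [-0.4 -1.1 71.2] rot [ 0.    -0.     0.001] t 13.4 open 0.999 F [-0.4 -0.3 -0.7] q6 1.66
```

jog_arm:
  series:
    - [[-0.2,-0.5,15,0,0,0,85],[-0.2,-0.5,15,0,0,0,85],[0,0,15,0,0,0,85],[0,0,12,0,0,0,85],[0,0,9,0,0,0,85],[0,0,5.2,0,0,0,85],[0,0,0,0,0,0,75],[0,0,0,0,0,0,67],[0,0,0,0,0,0,62],[0,0,0,0,0,0,56]]

```text
time_s: 14.45
eef_pos: [0.549, 0.1684, 0.01]
eef_rot: [-0.0, 1.0, 0.001, 0.001]
wrist_force: [-1.5, -0.3, 4.3]
opening: 0.674
grasp_force: 63.8
```

jog_arm:
  series:
    - [[0,0,0,0,0,0,50],[0,0,0,0,0,0,46],[0,0,0,0,0,0,46],[0,0,0,0,0,0,46],[0,0,0,0,0,0,46],[0,0,-3,0,0,0,46],[0,0,-6,0,0,0,46],[0,0,-12,0,0,0,46],[0,0,-12,0,0,0,46],[0,0,-12,0,0,0,46]]

```text
time_s: 15.45
eef_pos: [0.5484, 0.1682, 0.0552]
eef_rot: [-0.0, 1.0, 0.001, 0.0]
wrist_force: [-0.1, 0.5, -0.2]
opening: 0.676
grasp_force: 64.0
```

jog_arm:
  series:
    - [[0,0,-12,0,0,0,46],[0,0,-12,0,0,0,46],[-1,-6,-8,0,0,0,46],[-3,-13,-4,0,0,0,46],[-4,-18,0,0,0,0,46],[-5,-25,0,0,0,0,46],[-5,-25,0,0,0,0,46],[-4,-19,0,0,0,0,46],[-3,-14,0,0,0,0,46],[-1.4,-8,0,0,0,0,46]]

```text
time_s: 16.45
eef_pos: [0.5204, 0.2978, 0.0894]
eef_rot: [0.0, 1.0, 0.002, -0.0]
wrist_force: [-0.3, -0.2, -0.6]
opening: 0.675
grasp_force: 64.0
```

```bash
python3 -c "
from h import *
plan(521.6,295.5,16,0)
c=ctrl.camera('scene');P=cloud(c);F=c['frame'].astype(int)
m=(np.hypot(P[...,0]-.5216,P[...,1]-.2955)<.06)&(P[...,2]>.06)&(P[...,2]<.12)&(F[...,2]-F[...,0]>40)
q=P[m]*1000;print(len(q),np.percentile(q[:,2],[0,2,5,50,95,100]).round(1))
cv2.imwrite('pics/g5.png',cv2.resize(c['frame'][170:290,120:260],None,fx=5,fy=5))"
```

```text
pos [520.4 297.8  89.4] tool shift [ 1.2  2.3 73.4] rot [0.    0.001 0.003] t 16.4 open 0.675 F [-0.3 -0.2 -0.6] q6 1.89
462 [ 77.2  79.7  80.7 102.1 105.9 107.8]
```

View pics/g5.png

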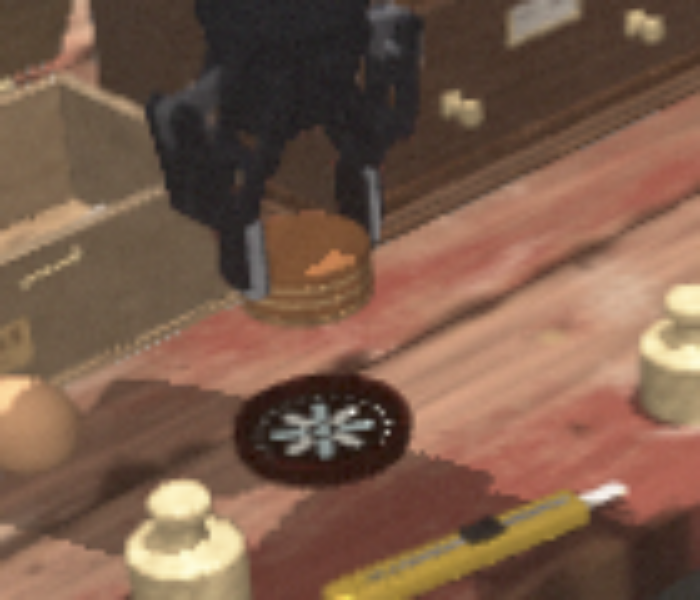

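The round block is held level at (310,265), ahead of the tray at (323,430). I lower it.

jog_arm:
  series:
    - [[0.6,1.1,6,0,0,0,46],[0.6,1.2,12,0,0,0,46],[0,0,14,0,0,0,46],[0,0,13,0,0,0,46],[0,0,10,0,0,0,46],[0,0,6,0,0,0,46],[0,0,4,0,0,0,46],[0,0,3,0,0,0,46],[0,0,1,0,0,0,46],[0,0,0,0,0,0,46]]

```text
time_s: 17.5
eef_pos: [0.5229, 0.294, 0.021]
eef_rot: [-0.0, 1.0, 0.001, 0.0]
wrist_force: [-0.1, -0.1, -1.2]
opening: 0.669
grasp_force: 64.0
```

```bash
python3 -c "
from h import *
plan(521.6,295.5,15,0)"
```

```text
pos [522.9 294.   21. ] tool shift [-1.3 -1.5  6. ] rot [-0.    -0.001  0.002] t 17.5 open 0.669 F [-0.1 -0.1 -1.2] q6 1.88
```

jog_arm:
  series:
    - [[-0.4,-0.5,0.6,0,0,0,46],[-0.4,-0.5,0.6,0,0,0,46],[0,0,0.6,0,0,0,46],[0,0,0.6,0,0,0,46],[0,0,0.6,0,0,0,46],[0,0,0.6,0,0,0,46],[0,0,0.6,0,0,0,46],[0,0,0.6,0,0,0,46],[0,0,0.4,0,0,0,46],[0,0,0,0,0,0,46]]

```text
time_s: 18.5
eef_pos: [0.5218, 0.2948, 0.0154]
eef_rot: [0.0, 1.0, 0.001, -0.0]
wrist_force: [0.1, 1.0, -0.6]
opening: 0.672
grasp_force: 64.0
```

jog_arm:
  series:
    - [[0,0,0.2,0,0,0,46],[0,0,0.2,0,0,0,46],[0,0,0.2,0,0,0,46],[0,0,0.2,0,0,0,46],[0,0,0.1,0,0,0,46],[0,0,0,0,0,0,46],[0,0,0,0,0,0,46],[0,0,0,0,0,0,46],[0,0,0,0,0,0,46],[0,0,0,0,0,0,46]]

```text
time_s: 19.5
eef_pos: [0.5218, 0.2949, 0.015]
eef_rot: [0.0, 1.0, 0.001, 0.0]
wrist_force: [-3.0, -1.8, 4.8]
opening: 0.668
grasp_force: 64.2
```

jog_arm:
  series:
    - [[0,0,0,0,0,0,60],[0,0,0,0,0,0,63],[0,0,0,0,0,0,67],[0,0,0,0,0,0,73],[0,0,0,0,0,0,79],[0,0,0,0,0,0,83],[0,0,0,0,0,0,83],[0,0,-3,0,0,0,83],[0,0,-10,0,0,0,83],[0,0,-20,0,0,0,83]]

```text
time_s: 20.5
eef_pos: [0.5206, 0.2944, 0.0471]
eef_rot: [0.0, 1.0, 0.001, -0.001]
wrist_force: [0.5, 1.2, 0.0]
opening: 0.972
grasp_force: 0.0
```

jog_arm:
  series:
    - [[0,0,-25,0,0,0,83],[0,0,-25,0,0,0,83],[0,0,-15,0,0,0,83],[-8,-17,0,0,0,0,83],[-10,-22,0,0,0,0,83],[-14,-30,0,0,0,0,83],[-12,-26,0,0,0,0,83],[-8,-17,0,0,0,0,83],[-4,-9,0,0,0,0,80],[0,0,0,0,0,0,70]]

```text
time_s: 21.5
eef_pos: [0.465, 0.4166, 0.1127]
eef_rot: [-0.0, 1.0, 0.002, 0.0]
wrist_force: [-0.2, 0.3, -0.0]
opening: 0.82
grasp_force: 0.0
```

```bash
python3 -c "
from fit import *
np.set_printoptions(precision=3,suppress=True)
plan(466,416,80,0)
for n in('scene','top'):
    c=ctrl.camera(n);P=cloud(c)
    m=(np.hypot(P[...,0]-.5216,P[...,1]-.2955)<.045)&(P[...,2]>.027)&(P[...,2]<.045)
    q=P[m];print(n,len(q))
    if len(q)>30:
        A=np.c_[q[:,:2]-[.5216,.2955],np.ones(len(q))];print(np.linalg.lstsq(A,q[:,2],rcond=None)[0],fit(plane(c,.031),P[...,2]>.0265,(.5216,.2955),60,60,(0,),.045,True))
    if n=='top': print('ts',fit(plane(c,.031),P[...,2]>.0255,(.4913,-.0147),54,54,(20,40),.045))
    if n=='scene': cv2.imwrite('pics/g6.png',cv2.resize(c['frame'][170:320,120:310],None,fx=4,fy=4))
"
```

```text
pos [465.  416.6 112.7] tool shift [ 1.   0.6 32.7] rot [-0.    -0.     0.004] t 21.5 open 0.82 F [-0.2  0.3 -0. ] q6 2.11
scene 308
[-0.003 -0.007  0.03 ] (array([519. , 298.8,   3.3]), np.float64(0.0343))
top 226
[-0.024 -0.012  0.032] (array([522.5, 294.9,   3.2]), np.float64(0.0638))
ts (array([491.9, -13.2,  30.2]), np.float64(0.041))
```

View pics/g6.png

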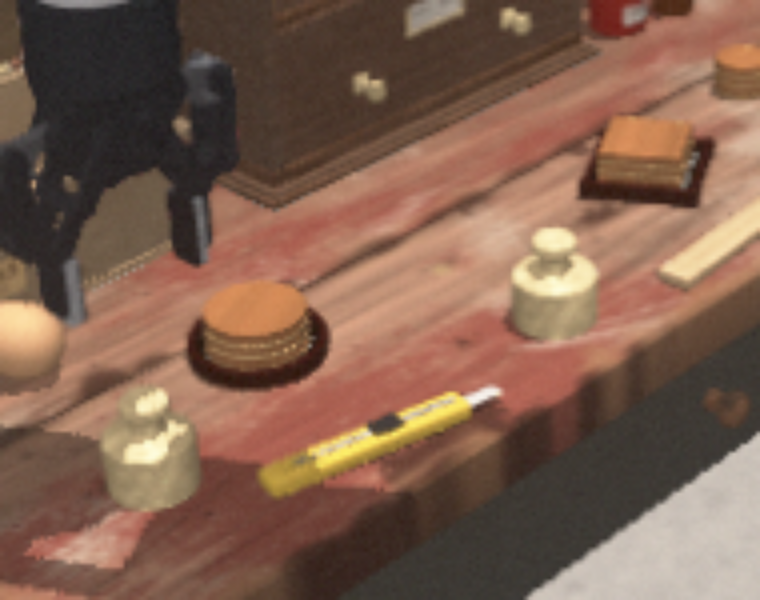

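Both blocks sit flat: round at (258,325) and square at (645,160). The open gripper stands above weight 1 at (150,450). I descend to its knob.

jog_arm:
  series:
    - [[0.5,0.3,10,0,0,0,60],[0.5,0.3,15,0,0,0,60],[0,0,15,0,0,0,60],[0,0,12,0,0,0,60],[0,0,9,0,0,0,60],[0,0,6,0,0,0,60],[0,0,3,0,0,0,60],[0,0,0,0,0,0,60],[0,0,0,0,0,0,60],[0,0,0,0,0,0,60]]

```text
time_s: 22.6
eef_pos: [0.467, 0.4155, 0.0433]
eef_rot: [-0.0, 1.0, 0.001, 0.001]
wrist_force: [0.4, 0.6, 0.7]
opening: 0.699
grasp_force: 0.0
```

```bash
python3 -c "
from h import *
plan(466,416,42,0)"
```

```text
pos [467.  415.5  43.3] tool shift [-1.  -0.5  1.3] rot [-0.001 -0.001  0.002] t 22.6 open 0.699 F [0.4 0.6 0.7] q6 2.11
```

jog_arm:
  series:
    - [[-0.4,0,0.6,0,0,0,50],[0,0,0.5,0,0,0,42],[0,0,0,0,0,0,36],[0,0,0,0,0,0,32],[0,0,0,0,0,0,29],[0,0,0,0,0,0,27],[0,0,0,0,0,0,25],[0,0,0,0,0,0,22],[0,0,0,0,0,0,15],[0,0,0,0,0,0,15]]

```text
time_s: 23.6
eef_pos: [0.4664, 0.4161, 0.0421]
eef_rot: [-0.001, 1.0, 0.001, 0.0]
wrist_force: [-2.5, 5.1, 3.2]
opening: 0.248
grasp_force: 58.6
```

jog_arm:
  series:
    - [[0,0,0,0,0,0,15],[0,0,0,0,0,0,15],[0,0,0,0,0,0,15],[0,0,-2,0,0,0,15],[0,0,-3,0,0,0,15],[0,0,-6,0,0,0,15],[0,0,-9,0,0,0,15],[0,0,-9,0,0,0,15],[0,0,-6,0,0,0,15],[0,0,-3,0,0,0,15]]

```text
time_s: 24.6
eef_pos: [0.4669, 0.4155, 0.0809]
eef_rot: [-0.0, 1.0, 0.001, 0.001]
wrist_force: [0.2, -0.6, -8.1]
opening: 0.248
grasp_force: 59.1
```

jog_arm:
  series:
    - [[0,0,-5,0,0,0,15],[0,0,-10,0,0,0,15],[0,0,-10,0,0,0,15],[0,0,-8,0,0,0,15],[0,0,-4,0,0,0,15],[0,0,0,0,0,0,15],[0,0,0,0,0,0,15],[0,0,0,0,0,0,15],[0,0,0,0,0,0,15],[0,0,0,0,0,0,15]]

```text
time_s: 25.6
eef_pos: [0.466, 0.415, 0.1161]
eef_rot: [0.0, 1.0, 0.001, -0.0]
wrist_force: [0.4, -0.9, -7.3]
opening: 0.249
grasp_force: 59.2
```

```bash
python3 -c "
from h import *
plan(521.8,295.2,118,0)
o=ctrl.get_obs();x,y,z=o['eef_pos']
c=ctrl.camera('scene');P=cloud(c)
m=(np.hypot(P[...,0]-x,P[...,1]-y)<.03)&(P[...,2]>.01)&(P[...,2]<z)
q=P[m]*1000;print(len(q),np.percentile(q[:,2],[0,2,5,50,95,100]).round(1))
cv2.imwrite('pics/g7.png',cv2.resize(c['frame'][170:320,100:290],None,fx=4,fy=4))"
```

```text
pos [466.  415.  116.1] tool shift [ 55.6 119.9  -1.9] rot [0.    0.001 0.002] t 25.6 open 0.249 F [ 0.4 -0.9 -7.3] q6 2.11
527 [ 71.2  74.4  76.1  98.5 109.5 115.6]
```

View pics/g7.png

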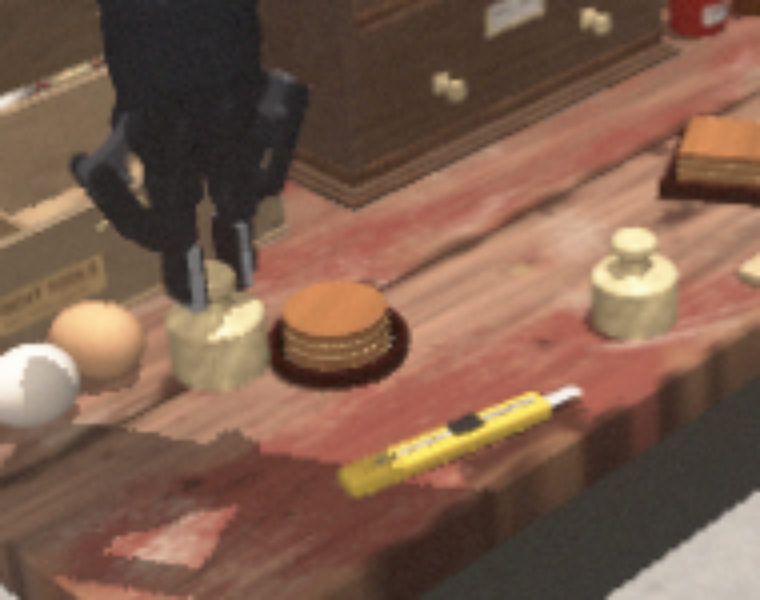

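Weight 1 is held upright at (217,335). Moving over the round block.

jog_arm:
  series:
    - [[2,5,0,0,0,0,15],[5,10,0,0,0,0,15],[7,15,0,0,0,0,15],[9,20,0,0,0,0,15],[10,21,0,0,0,0,15],[9,20,0,0,0,0,15],[7,15,0,0,0,0,15],[4,9,0,0,0,0,15],[2,4,0,0,0,0,15],[0.5,1,0,0,0,0,15]]

```text
time_s: 26.65
eef_pos: [0.5221, 0.295, 0.1165]
eef_rot: [-0.0, 1.0, 0.001, 0.0]
wrist_force: [0.2, 0.0, -7.9]
opening: 0.247
grasp_force: 59.3
```

jog_arm:
  series:
    - [[0,0,0,0,0,0,15],[0,0,4,0,0,0,15],[0,0,7,0,0,0,15],[0,0,8,0,0,0,15],[0,0,7,0,0,0,15],[0,0,5,0,0,0,15],[0,0,3,0,0,0,15],[0,0,2,0,0,0,15],[0,0,0,0,0,0,15],[0,0,0,0,0,0,15]]

```text
time_s: 27.65
eef_pos: [0.5222, 0.2953, 0.0808]
eef_rot: [-0.0, 1.0, 0.001, 0.0]
wrist_force: [-0.4, 0.1, -7.9]
opening: 0.25
grasp_force: 59.3
```

```bash
python3 -c "
from h import *
plan(521.8,295.2,73,0)"
```

```text
pos [522.2 295.3  80.8] tool shift [-0.4  0.1  7.8] rot [-0.    -0.     0.002] t 27.6 open 0.25 F [-0.4  0.1 -7.9] q6 1.89
```

jog_arm:
  series:
    - [[-0.3,0,1,0,0,0,15],[0,0,1,0,0,0,15],[0,0,1,0,0,0,15],[0,0,1,0,0,0,15],[0,0,0.8,0,0,0,15],[0,0,0.6,0,0,0,15],[0,0,0.5,0,0,0,15],[0,0,0.4,0,0,0,15],[0,0,0.3,0,0,0,15],[0,0,0,0,0,0,15]]

```text
time_s: 28.65
eef_pos: [0.5216, 0.2952, 0.0739]
eef_rot: [0.0, 1.0, 0.001, -0.0]
wrist_force: [-0.4, -0.3, -6.9]
opening: 0.249
grasp_force: 59.3
```

jog_arm:
  series:
    - [[0,0,0.2,0,0,0,15],[0,0,0.2,0,0,0,15],[0,0,0.2,0,0,0,15],[0,0,0.2,0,0,0,15],[0,0,0.2,0,0,0,15],[0,0,0,0,0,0,15],[0,0,0,0,0,0,15],[0,0,0,0,0,0,15],[0,0,0,0,0,0,15],[0,0,0,0,0,0,15]]

```text
time_s: 29.65
eef_pos: [0.5219, 0.2953, 0.0731]
eef_rot: [-0.0, 1.0, 0.001, 0.0]
wrist_force: [0.1, -1.7, -3.3]
opening: 0.247
grasp_force: 59.7
```

jog_arm:
  series:
    - [[0,0,0.2,0,0,0,15],[0,0,0.1,0,0,0,15],[0,0,0,0,0,0,22],[0,0,0,0,0,0,26],[0,0,0,0,0,0,29],[0,0,0,0,0,0,33],[0,0,0,0,0,0,40],[0,0,0,0,0,0,50],[0,0,0,0,0,0,60],[0,0,0,0,0,0,60]]

```text
time_s: 30.65
eef_pos: [0.5216, 0.2953, 0.0726]
eef_rot: [-0.0, 1.0, 0.001, -0.0]
wrist_force: [-0.2, -0.5, 0.4]
opening: 0.705
grasp_force: 0.0
```

jog_arm:
  series:
    - [[0,0,-3,0,0,0,60],[0,0,-10,0,0,0,60],[0,0,-20,0,0,0,60],[0,0,-15,0,0,0,60],[-10,15,0,0,0,0,60],[-20,27,0,0,0,0,60],[-25,34,0,0,0,0,60],[-25,34,0,0,0,0,60],[-15,20,0,0,0,0,60],[-8,9,0,0,0,0,60]]

```text
time_s: 31.65
eef_pos: [0.418, 0.1549, 0.1213]
eef_rot: [0.0, 1.0, 0.0, 0.0]
wrist_force: [1.2, 0.4, 0.1]
opening: 0.707
grasp_force: 0.0
```

```bash
python3 -c "
from h import *
plan(418.6,156,42,0)
c=ctrl.camera('scene');P=cloud(c)
print(stats(P,(.5216,.2955),.03,.078,.092))
cv2.imwrite('pics/g8.png',cv2.resize(c['frame'][170:320,100:290],None,fx=4,fy=4))"
```

```text
pos [418.  154.9 121.3] tool shift [ 0.5 -1.1 79.3] rot [ 0.    -0.001  0.   ] t 31.6 open 0.707 F [1.2 0.4 0.1] q6 1.66
(79, array([519.19512901, 298.5998152 ,  83.57982707]), ((521.3, 297.5), (26.0, 26.3), 31.8))
```

View pics/g8.png

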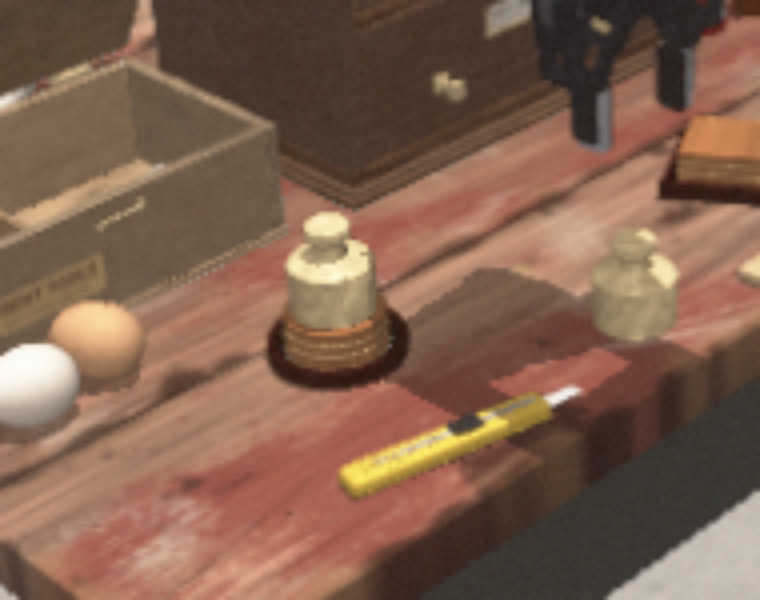

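Weight 1 stands upright on the round block at (331,285), close to its middle. Now weight 2.

jog_arm:
  series:
    - [[0.3,-0.5,10,0,0,0,60],[0,-0.4,15,0,0,0,60],[0,0,15,0,0,0,60],[0,0,14,0,0,0,60],[0,0,11,0,0,0,60],[0,0,7,0,0,0,60],[0,0,5,0,0,0,60],[0,0,1,0,0,0,60],[0,0,0,0,0,0,60],[0,0,0,0,0,0,60]]

```text
time_s: 32.7
eef_pos: [0.4197, 0.157, 0.0431]
eef_rot: [-0.0, 1.0, 0.001, 0.001]
wrist_force: [0.3, -0.7, 0.1]
opening: 0.702
grasp_force: 0.0
```

```bash
python3 -c "
from h import *
plan(418.6,156,42,0)"
```

```text
pos [419.7 157.   43.1] tool shift [-1.1  1.   1.1] rot [-0.    -0.001  0.002] t 32.7 open 0.702 F [ 0.3 -0.7  0.1] q6 1.66
```

jog_arm:
  series:
    - [[-0.5,0.5,0.6,0,0,0,50],[0,0,0.5,0,0,0,42],[0,0,0,0,0,0,36],[0,0,0,0,0,0,32],[0,0,0,0,0,0,29],[0,0,0,0,0,0,27],[0,0,0,0,0,0,25],[0,0,0,0,0,0,22],[0,0,0,0,0,0,15],[0,0,0,0,0,0,15]]

```text
time_s: 33.7
eef_pos: [0.4192, 0.1561, 0.042]
eef_rot: [0.0, 1.0, 0.001, 0.0]
wrist_force: [-0.5, -4.2, 6.5]
opening: 0.25
grasp_force: 58.4
```

jog_arm:
  series:
    - [[0,0,0,0,0,0,15],[0,0,0,0,0,0,15],[0,0,-2,0,0,0,15],[0,0,-4,0,0,0,15],[0,0,-8,0,0,0,15],[0,0,-12,0,0,0,15],[0,0,-14,0,0,0,15],[0,0,-14,0,0,0,15],[0,0,-12,0,0,0,15],[0,0,-6,0,0,0,15]]

```text
time_s: 34.7
eef_pos: [0.4194, 0.1566, 0.1152]
eef_rot: [-0.0, 1.0, 0.001, 0.001]
wrist_force: [0.8, 0.2, -5.9]
opening: 0.253
grasp_force: 59.1
```

```bash
python3 -c "
from h import *
plan(491,-14,114,0)"
```

```text
pos [419.4 156.6 115.2] tool shift [ 71.2 170.8   1.4] rot [-0.    -0.002  0.002] t 34.7 open 0.253 F [ 0.8  0.2 -5.9] q6 1.66
```

jog_arm:
  series:
    - [[3,7,0,0,0,0,15],[6,14,0,0,0,0,15],[9,22,0,0,0,0,15],[12,28,0,0,0,0,15],[13,31,0,0,0,0,15],[12,28,0,0,0,0,15],[9,22,0,0,0,0,15],[5,12,0,0,0,0,15],[2,5,0,0,0,0,15],[0.5,1.5,0,0,0,0,15]]

```text
time_s: 35.7
eef_pos: [0.49, -0.0139, 0.113]
eef_rot: [-0.0, 1.0, 0.001, -0.001]
wrist_force: [-0.8, 0.3, -4.8]
opening: 0.248
grasp_force: 59.4
```

jog_arm:
  series:
    - [[0,0,0,0,0,0,15],[0,0,4,0,0,0,15],[0,0,7,0,0,0,15],[0,0,8,0,0,0,15],[0,0,7,0,0,0,15],[0,0,5,0,0,0,15],[0,0,3,0,0,0,15],[0,0,1,0,0,0,15],[0,0,0,0,0,0,15],[0,0,0,0,0,0,15]]

```text
time_s: 36.7
eef_pos: [0.4907, -0.014, 0.0787]
eef_rot: [0.0, 1.0, 0.001, 0.0]
wrist_force: [-0.1, 0.2, -6.3]
opening: 0.25
grasp_force: 59.4
```

```bash
python3 -c "
from h import *
plan(491,-14,73,0)
c=ctrl.camera('scene');cv2.imwrite('pics/g9.png',cv2.resize(c['frame'][150:230,230:330],None,fx=6,fy=6))"
```

```text
pos [490.7 -14.   78.7] tool shift [0.3 0.  5.7] rot [ 0.    -0.001  0.002] t 36.7 open 0.25 F [-0.1  0.2 -6.3] q6 1.3
```

View pics/g9.png

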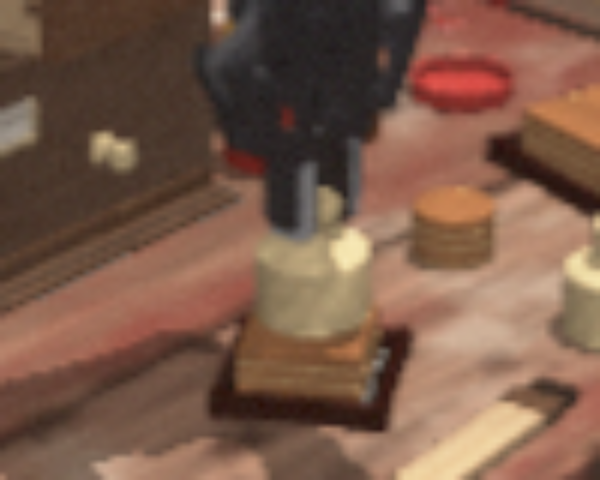

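Weight 2 hovers centred over the square block at (312,290). Lowering.

jog_arm:
  series:
    - [[0,0,0.8,0,0,0,15],[0,0,0.8,0,0,0,15],[0,0,0.8,0,0,0,15],[0,0,0.7,0,0,0,15],[0,0,0.6,0,0,0,15],[0,0,0.5,0,0,0,15],[0,0,0.4,0,0,0,15],[0,0,0.3,0,0,0,15],[0,0,0.2,0,0,0,15],[0,0,0,0,0,0,15]]

```text
time_s: 37.75
eef_pos: [0.4905, -0.0139, 0.0734]
eef_rot: [-0.0, 1.0, 0.001, 0.0]
wrist_force: [0.1, 0.1, -5.5]
opening: 0.252
grasp_force: 59.4
```

jog_arm:
  series:
    - [[0,0,0.2,0,0,0,15],[0,0,0.2,0,0,0,15],[0,0,0.2,0,0,0,15],[0,0,0.1,0,0,0,15],[0,0,0.1,0,0,0,15],[0,0,0,0,0,0,15],[0,0,0,0,0,0,15],[0,0,0,0,0,0,15],[0,0,0,0,0,0,15],[0,0,0,0,0,0,15]]

```text
time_s: 38.75
eef_pos: [0.4909, -0.0141, 0.073]
eef_rot: [0.0, 1.0, 0.001, 0.0]
wrist_force: [-0.5, -1.3, 4.4]
opening: 0.253
grasp_force: 60.4
```

jog_arm:
  series:
    - [[0,0,0,0,0,0,18],[0,0,0,0,0,0,22],[0,0,0,0,0,0,26],[0,0,0,0,0,0,29],[0,0,0,0,0,0,33],[0,0,0,0,0,0,40],[0,0,0,0,0,0,50],[0,0,0,0,0,0,60],[0,0,0,0,0,0,60],[0,0,0,0,0,0,60]]

```text
time_s: 39.75
eef_pos: [0.4905, -0.0139, 0.0726]
eef_rot: [-0.0, 1.0, 0.001, 0.0]
wrist_force: [0.2, 0.1, 0.2]
opening: 0.703
grasp_force: 0.0
```

jog_arm:
  series:
    - [[0,0,-3,0,0,0,60],[0,0,-10,0,0,0,60],[0,0,-20,0,0,0,60],[0,0,-12,0,0,0,60],[-8,15,0,0,0,0,60],[-14,28,0,0,0,0,60],[-16,32,0,0,0,0,60],[-16,32,0,0,0,0,60],[-10,19,0,0,0,0,60],[-4,8,0,0,0,0,60]]

```text
time_s: 40.75
eef_pos: [0.4223, -0.1497, 0.1183]
eef_rot: [0.0, 1.0, -0.0, 0.0]
wrist_force: [0.5, -1.2, -0.1]
opening: 0.701
grasp_force: 0.0
```

jog_arm:
  series:
    - [[0,0,5,0,0,0,60],[0,0,12,0,0,0,60],[0,0,15,0,0,0,60],[0,0,14,0,0,0,60],[0,0,10,0,0,0,60],[0,0,5,0,0,0,60],[0,0,2,0,0,0,60],[0,0,0,0,0,0,60],[0,0,0,0,0,0,60],[0,0,0,0,0,0,60]]

```text
time_s: 41.75
eef_pos: [0.4232, -0.1483, 0.0551]
eef_rot: [0.0, 1.0, 0.001, 0.0]
wrist_force: [0.0, 0.1, 0.0]
opening: 0.703
grasp_force: 0.0
```

```bash
python3 -c "
from fit import *
plan(422.6,-148,42,0)
c=ctrl.camera('scene');P=cloud(c)
print(stats(P,(.491,-.014),.03,.078,.092))
S=dict(np.load('scene0.npz'));p=plane(S,.055)
"
```

```text
pos [ 423.2 -148.3   55.1] tool shift [-0.6 -0.3 13.1] rot [ 0.001 -0.001  0.002] t 41.8 open 0.703 F [0.  0.1 0. ] q6 0.97
(55, array([488.21319073,  -9.65818078,  83.44498342]), ((490.5, -11.0), (22.9, 27.9), 64.5))
```

jog_arm:
  series:
    - [[-0.3,-0.1,3,0,0,0,60],[0,0,4,0,0,0,60],[0,0,3,0,0,0,55],[0,0,2,0,0,0,48],[0,0,1,0,0,0,42],[0,0,0,0,0,0,36],[0,0,0,0,0,0,32],[0,0,0,0,0,0,29],[0,0,0,0,0,0,27],[0,0,0,0,0,0,24]]

```text
time_s: 42.8
eef_pos: [0.4227, -0.1486, 0.0419]
eef_rot: [0.001, 1.0, 0.001, 0.0]
wrist_force: [-2.0, -2.4, -0.3]
opening: 0.286
grasp_force: 10.5
```

jog_arm:
  series:
    - [[0,0,0,0,0,0,20],[0,0,0,0,0,0,15],[0,0,0,0,0,0,15],[0,0,0,0,0,0,15],[0,0,-2,0,0,0,15],[0,0,-4,0,0,0,15],[0,0,-8,0,0,0,15],[0,0,-14,0,0,0,15],[0,0,-14,0,0,0,15],[0,0,-12,0,0,0,15]]

```text
time_s: 43.8
eef_pos: [0.4221, -0.1474, 0.0962]
eef_rot: [-0.0, 1.0, 0.001, -0.0]
wrist_force: [0.3, -0.1, -8.5]
opening: 0.25
grasp_force: 59.4
```

jog_arm:
  series:
    - [[0,0,-10,0,0,0,15],[0,0,-7,0,0,0,15],[0,0,-3,0,0,0,15],[0,0,0,0,0,0,15],[0,0,0,0,0,0,15],[0,0,0,0,0,0,15],[0,0,0,0,0,0,15],[0,0,0,0,0,0,15],[0,0,0,0,0,0,15],[0,0,0,0,0,0,15]]

```text
time_s: 44.8
eef_pos: [0.4224, -0.1479, 0.1155]
eef_rot: [-0.0, 1.0, 0.001, -0.0]
wrist_force: [0.3, 0.4, -7.9]
opening: 0.257
grasp_force: 59.4
```

```bash
python3 -c "
from fit import *
plan(513,-279,116,0)
c=ctrl.camera('top');P=cloud(c)
print(fit(plane(c,.031),P[...,2]>.022,(.513,-.279),96,54,(-12,0),.065))
"
```

```text
pos [ 422.4 -147.9  115.5] tool shift [ 90.4 131.3  -0.5] rot [-0.     0.     0.002] t 44.8 open 0.257 F [ 0.3  0.4 -7.9] q6 0.97
(array([ 512.6, -278.5,  -15.6]), np.float64(0.1826))
```

jog_arm:
  series:
    - [[4,6,0,0,0,0,15],[8,11,0,0,0,0,15],[12,17,0,0,0,0,15],[15,22,0,0,0,0,15],[16,23,0,0,0,0,15],[14,21,0,0,0,0,15],[11,16,0,0,0,0,15],[6.4,9.5,0,0,0,0,15],[3,4.5,0,0,0,0,15],[1,1.3,0,0,0,0,15]]

```text
time_s: 45.85
eef_pos: [0.513, -0.2793, 0.1152]
eef_rot: [-0.0, 1.0, 0.001, -0.0]
wrist_force: [-0.0, 0.0, -8.2]
opening: 0.248
grasp_force: 59.5
```

jog_arm:
  series:
    - [[0,0,0,0,0,0,15],[0,0,4,0,0,0,15],[0,0,7,0,0,0,15],[0,0,8,0,0,0,15],[0,0,7,0,0,0,15],[0,0,5,0,0,0,15],[0,0,3,0,0,0,15],[0,0,1,0,0,0,15],[0,0,0,0,0,0,15],[0,0,0,0,0,0,15]]

```text
time_s: 46.85
eef_pos: [0.5133, -0.2793, 0.0809]
eef_rot: [0.0, 1.0, 0.001, 0.0]
wrist_force: [-0.5, -0.9, -7.7]
opening: 0.248
grasp_force: 59.5
```

```bash
python3 -c "
from fit import *
plan(513,-279,73,0)"
```

```text
pos [ 513.3 -279.3   80.9] tool shift [-0.3 -0.3  7.9] rot [ 0.    -0.     0.002] t 46.9 open 0.248 F [-0.5 -0.9 -7.7] q6 0.87
```

jog_arm:
  series:
    - [[0,0,1,0,0,0,15],[0,0,1,0,0,0,15],[0,0,1,0,0,0,15],[0,0,1,0,0,0,15],[0,0,0.8,0,0,0,15],[0,0,0.8,0,0,0,15],[0,0,0.6,0,0,0,15],[0,0,0.4,0,0,0,15],[0,0,0.3,0,0,0,15],[0,0,0,0,0,0,15]]

```text
time_s: 47.85
eef_pos: [0.5131, -0.2791, 0.0737]
eef_rot: [-0.0, 1.0, 0.001, -0.0]
wrist_force: [-0.2, 0.3, -9.0]
opening: 0.25
grasp_force: 59.5
```

jog_arm:
  series:
    - [[0,0,0.2,0,0,0,15],[0,0,0.2,0,0,0,15],[0,0,0.2,0,0,0,15],[0,0,0.2,0,0,0,15],[0,0,0.1,0,0,0,15],[0,0,0,0,0,0,15],[0,0,0,0,0,0,15],[0,0,0,0,0,0,15],[0,0,0,0,0,0,15],[0,0,0,0,0,0,15]]

```text
time_s: 48.85
eef_pos: [0.5133, -0.2791, 0.0732]
eef_rot: [0.0, 1.0, 0.001, 0.0]
wrist_force: [-0.7, 2.1, -0.6]
opening: 0.246
grasp_force: 60.1
```

Contact is made, so I release and retreat towards the robot.

jog_arm:
  series:
    - [[0,0,0.1,0,0,0,18],[0,0,0,0,0,0,22],[0,0,0,0,0,0,26],[0,0,0,0,0,0,29],[0,0,0,0,0,0,33],[0,0,0,0,0,0,40],[0,0,0,0,0,0,50],[0,0,0,0,0,0,60],[0,0,0,0,0,0,60],[0,0,0,0,0,0,60]]

```text
time_s: 49.85
eef_pos: [0.5131, -0.2791, 0.0727]
eef_rot: [0.0, 1.0, 0.001, 0.0]
wrist_force: [-0.4, 0.1, 0.6]
opening: 0.699
grasp_force: 0.0
```

jog_arm:
  series:
    - [[0,0,-3,0,0,0,60],[0,0,-10,0,0,0,60],[0,0,-20,0,0,0,60],[0,0,-25,0,0,0,60],[0,0,-25,0,0,0,60],[-15,20,-20,0,0,0,60],[-20,30,-10,0,0,0,60],[-20,30,0,0,0,0,60],[-20,30,0,0,0,0,60],[-10,15,0,0,0,0,60]]

```text
time_s: 50.85
eef_pos: [0.4269, -0.4066, 0.1869]
eef_rot: [0.001, 1.0, -0.0, 0.0]
wrist_force: [0.5, 0.6, -0.6]
opening: 0.704
grasp_force: 0.0
```

jog_arm:
  series:
    - [[-20,30,0,0,0,0,60],[-20,30,0,0,0,0,60],[-20,30,0,0,0,0,60],[-20,20,0,0,0,0,60],[-10,10,0,0,0,0,60],[0,0,0,0,0,0,60],[0,0,0,0,0,0,60],[0,0,0,0,0,0,60],[0,0,0,0,0,0,60],[0,0,0,0,0,0,60]]

```text
time_s: 51.85
eef_pos: [0.3393, -0.5237, 0.1858]
eef_rot: [-0.0, 1.0, 0.002, 0.0]
wrist_force: [-0.4, 0.4, 0.5]
opening: 0.7
grasp_force: 0.0
```

```bash
python3 -c "
from fit import *
plan(0,0,0,0)
for n in('scene','top'):
    c=ctrl.camera(n);P=cloud(c);print(n)
    for k,(x,y,a,b,th,r) in dict(rd=(.5218,.295,60,60,0,1),sq=(.491,-.014,54,54,30,0),ob=(.513,-.279,96,54,-13,0)).items():
        rad=.062 if k=='ob' else .045
        print(k,'weight',fit(plane(c,.086),P[...,2]>.079,(x,y),26,26,(0,),.022,True),'block',fit(plane(c,.031),P[...,2]>.023,(x,y),a,b,(th,),rad,bool(r)) if n=='top' else '',stats(P,(x,y),.03,.078,.092)[1][2].round(1),stats(P,(x,y),rad,.023,.04)[2])
    if n=='scene': cv2.imwrite('pics/end.png',cv2.resize(c['frame'][130:290,140:400],None,fx=3,fy=3))
"
```

```text
pos [ 339.3 -523.7  185.8] tool shift [-337.7 -524.7  185.8] rot [-0.    -0.     0.003] t 51.9 open 0.7 F [-0.4  0.4  0.5] q6 0.38
scene
rd weight (array([5.167e+02, 3.002e+02, 3.000e-01]), np.float64(0.0864)) block  83.6 ((514.2, 303.1), (59.9, 45.3), 51.2)
sq weight (array([ 4.875e+02, -8.200e+00,  3.000e-01]), np.float64(0.0719)) block  83.6 ((490.7, -8.3), (53.8, 57.8), 30.5)Traceback (most recent call last):
  File "<string>", line 8, in <module>
    print(k,'weight',fit(plane(c,.086),P[...,2]>.079,(x,y),26,26,(0,),.022,True),'block',fit(plane(c,.031),P[...,2]>.023,(x,y),a,b,(th,),rad,bool(r)) if n=='top' else '',stats(P,(x,y),.03,.078,.092)[1][2].round(1),stats(P,(x,y),rad,.023,.04)[2])
                                                                                                                                                                          ~~~~~~~~~~~~~~~~~~~~~~~~~~~~~~~^^^
TypeError: 'NoneType' object is not subscriptable
```

```bash
python3 -c "
from fit import *
c=ctrl.camera('top');P=cloud(c)
for k,(x,y,a,b,th,r) in dict(rd=(.5218,.295,60,60,0,1),sq=(.491,-.014,54,54,30,0),ob=(.513,-.279,96,54,-13,0)).items():
    rad=.062 if k=='ob' else .045
    print(k,'weight',fit(plane(c,.086),P[...,2]>.079,(x,y),26,26,(0,),.022,True),'block',fit(plane(c,.031),P[...,2]>.023,(x,y),a,b,(th,),rad,bool(r)))
s=ctrl.camera('scene')['frame'];t=c['frame']
A=cv2.resize(s[130:290,140:400],(650,400),interpolation=cv2.INTER_CUBIC);B=cv2.resize(t[180:240,140:400],(650,150),interpolation=cv2.INTER_CUBIC)
cv2.imwrite('pics/end.png',np.vstack([A,B]))
"
```

```text
rd weight (array([522.7, 295.1,   2. ]), np.float64(0.0387)) block (array([523.3, 295.5,   1.4]), np.float64(0.0268))
sq weight (array([490.7, -15.3,   1.8]), np.float64(0.0373)) block (array([491.8, -13.6,  30.6]), np.float64(0.0216))
ob weight (array([ 513.3, -276.9,    1.7]), np.float64(0.0421)) block (array([ 513.3, -280.3,  -13.3]), np.float64(0.0189))
```

View pics/end.png

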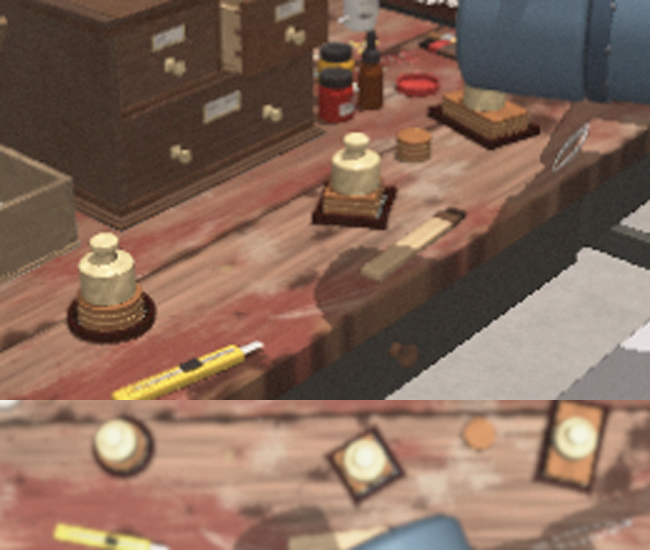

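The final view shows all three weights upright and centred: round at (107,275), square at (355,175) and oblong (lower strip) at (577,437). The fits put them within about 1–3 mm of the block centres, the small block at (413,145) is untouched, and the arm is clear.

```bash
python3 -c "
from bench import ctrl
print(ctrl.hand_in())"
```

```text
the job is handed in; nothing more can be done
None
```

The job is handed in, with no verdict returned: both blocks lie flat in their trays, a weight stands upright within about 1–3 mm of the middle of each of the three blocks, and the small block was not touched (about 52 s of the 128 s used).

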